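# Close the loaded test kiln and switch it on

## Robot

A 6-joint arm with a two-finger parallel gripper is mounted at the origin on a cart in front of the work surface, level with it; the furniture and walls round the work are solid. World frame = base frame: x ahead of the robot, y to its left, z up, the work surface at z = 0. Lengths are in m, angles in degrees, forces in N, time in s.
With the tool pointing down it reaches from about 0.3 to 0.75 m from the base axis. Payload 8.5 kg.
Tool frame: the origin (TCP) lies midway between the tips of the shut fingers; the grasp point (between the pads) lies 19 mm behind it (env.tcp_to_grasp is the z of the grasp point in the tool frame, in m); z points along the fingers, y is the line along which they close (so a half turn about z gives the same grasp; the last joint's range is limited). The gripper opens to 85 mm and grips with 20 to 120 N. Pads are 22 mm wide; open, the fingers measure 114 mm over their backs; the gripper's body (76 mm by 85 mm) begins 54 mm behind the grasp point. The pads swing forward as they close: fully open they stand 13 mm farther back than shut.
Start: joints at [64.269, 21.807, 74.336, -0, 83.858, -12.336], TCP at [0.127, 0.535, 0.231] pointing down, gripper open.
Joint ranges: [-178.18, 178.18], [-50.72, 133.34], [12.68, 142.11], [-81.47, 261.47], [9.98, 163.14], [-165.26, 165.26]. Speed limits (degrees/s): [136.94, 136.94, 180, 180, 180, 180].

## Interface

Orientations are given as a 3x3 rotation matrix whose columns are the frame's x, y, z axes.
In Python, from rig import env, imaging, job, models gives the robot as it stands. The module is installed in compiled form; this text tells all that it offers.
- The arm moves only by the tool jog_arm, never from a script. Its argument "plan" is text: rows parted by semicolons, each of 7 numbers parted by spaces: the turn, a rotation vector about the tool's x, y, z in degrees, then the shift along the tool's x, y, z in cm, then the closure in counts, from 0 (fully open) to 255 (shut). In form: rx ry rz x y z claw; .... A call has 1 to 10 rows; each row shifts and turns the commanded pose from where the row before left it, along the tool's axes as they then stand; what a row does not reach is not made up. A row lasts 1/12 s, in which the tool goes at most 41.7 mm and 7.16 degrees, less where a joint would pass 70% of its speed; a pose out of reach is approached as far as the arm can. A call with a gripper value outside its range is refused whole. The fingers move at their own pace and stop on an object; "grip_force" is the grip in N (left out, the last holds). Time passes only in rows, so rows that do not move let the fingers close. It gives the time, the measured TCP pose, the force, the opening and the grip force at its end, in the units of the state.
- env.observe(): the state, without advancing time (a new reading comes with each control period).
- imaging.get_image(name): name is "side" or "top"; returns a dict with "pixels" (384x512x3 uint8, red, green, blue), "depth" (384x512 float32, m along the optical axis (not along the pixel's ray), 0 where there is no reading), "fov_y" (degrees; the focal length in pixels is half the picture's height over the tangent of half this angle, whatever the lens; pixels are square), "cx", "cy" (the principal point, pixels), "world_from_camera" (4x4, takes a point from camera to world coordinates). Camera axes: x right, y down, z forward; pixel columns grow to the right and rows downward; lengths in m; the calibration is good to about 2 mm. A picture is of the moment at which its call begins.
- job.close_job(): hands the job in; it is judged then, once.
Trained networks look in the newest picture that a camera, given by its name, has taken for a name from the list of things; names that differ only in an ending like _2 or _b are one class to them, and where a whole thing is asked for, a point or a joint stands for the part that bears it (a point fixed in the world has none). Each returns a list of dicts, best first, with "confidence" (0 to 1); they miss things now and then, are a little off and sometimes report something else, mostly with a low value. They report only what shows in the picture. A call takes as long as a camera call.
- models.outline_of(camera, query): "region" (384x512 bool, what is visible of it) and "bbox" ([centre column, centre row, width, height] in pixels, round what is visible of it).
- models.tip_of(camera, query): "at" ([column, row] in pixels: a listed point, or the origin of a listed thing).
The state is a dict: "time_s": time; "q": joint angles; "qvel": joint speeds; "joint_efforts": joint torques, N m; "position": TCP position; "tool_rot": TCP orientation; "ft_force": force on the tool from outside, world axes, zero at the start; "wrist_torque": the same for the moment, N m; "grip_width": finger opening in m; "gripper_force": force on a finger pad.
Only numpy, scipy, OpenCV 4.12 (cv2) and the standard library are available. Lean on these libraries where they do the work, as an engineer would, in place of code of your own. Each camera call takes 0.05 s, during which the arm holds its last target. There are 200 camera calls.

## Task

The little test kiln on the table is loaded and ready to fire. Lower its lid gently, without slamming it, until it lies fully shut on the rim, and only then throw the red mains lever on the control box at the kiln's right side over to on (towards the back of the kiln) and let go. Leave the ware in the kiln and the tools and pots on the bench as they are.

Things in the scene. Friction and masses are not known exactly. Their poses are not given: they have to be found in the camera images.
- kiln: Small top-loading test kiln, fixed: a steel-jacketed cream firebrick box, 200 (x) x 210 (y) mm, rim 130 mm above the table; open chamber 140 x 150 mm, its shelf 53 mm above the table. Origin: on the table under the box's centre; x points from its front to its back (hinge side), y to its left, z up. A grey control box stands at its right side, a board on the table just behind it.
- panel_mid (a point): Centre of the black panel on top of the control box, at x -10, y -163, z 118 mm in the kiln's frame. The control box is 130 mm along x and 90 mm along y; the panel slopes from 105 mm high at its front edge to 127 mm at its back edge. A dial and a lamp, both up to 10 mm high, lie behind the red lever.
- kiln_lid (a joint): Lid angle in rad about the hinge line along the kiln's y at its back: 0 = lying shut on the rim, positive = raised (it starts at 0.65 to 1.1, limit 1.3). Stiff friction hinges hold the lid at any angle; pushing it down takes about 1 to 5 N near its front edge. It has no latch.
- lid_hinge (a point): Centre of the lid's hinge line, at x +104, z 133 mm in the kiln's frame. Does not move with the lid.
- lid_top (a point): Point on the lid's flat outer (upper) face, on its middle line, 166 mm from the hinge line along the lid and 40 mm from its front edge; moves with the lid. Shut, this face lies 29 mm above the hinge line. The lid is a firebrick slab 200 x 210 x 32 mm in a steel band. Axes as the kiln's when shut, turning with the lid (z out of the outer face).
- lid_handle (a point): Middle of the wooden bar handle (16 mm thick, 86 mm long, along y) that stands 30 mm off the lid's front edge at half its thickness; moves with the lid. 236 mm from the hinge line.
- kiln_switch (a joint): Mains lever angle in rad: 0 = off, leaning to the front of the kiln (0.52 rad from upright); 0.7 = on, leaning slightly to the back (0.18 rad past upright). Over-centre: it snaps to whichever end is nearer (middle 0.35) and rests there; takes about 3 N at its tip.
- switch_tip (a point): End of the red mains lever (paddle 20 mm wide, 10 mm thick, 22 mm long on a 10 mm stem) on the control panel; moves with it. 48 mm from the lever's pivot, which lies at x -27, y -163, z 110 mm in the kiln's frame. Off, the tip is 24 mm in front of the pivot and 42 mm above it; on, it is 9 mm behind it and 47 mm above. Nothing else tall stands on the panel.
- green_pot: Brown clay pinch pot, 72 mm wide, 47 mm high, standing on the kiln shelf; origin at the centre of its underside. Must stay as it is.
- glaze_tile: Blue-green test tile, 70 x 40 x 8 mm, lying on the kiln shelf beside the pot; origin at the centre of its underside. Must stay as it is.
- tile_b: Red-brown test tile, 70 x 40 x 8 mm, lying on the table right of the vice; origin under its centre. Bystander.
- water_tub: Blue water tub, 72 mm wide, 62 mm high, on the right of the table; origin under its centre. Bystander.
- rib: Red kidney-shaped rib, 64 x 103 x 8 mm, near the front edge of the table right of the vice; origin under its centre. Bystander.
- cutter: Round metal clay cutter, 62 mm wide, 30 mm high, on the right of the table, in front of the tub; origin under its centre. Bystander.

How it is judged:
By the outcome, as a careful person would: the job done as asked, in the order asked, and still so for the second after the job is handed in, with the robot touching nothing.
It also fails if it takes over 37 s, if anything falls off the work surface, if the arm or the gripper's body presses on something with over 40 N, if the wrist force passes 120 N, or if a joint passes its speed limit or range.

## Working session

There is one attempt and no reset: what is moved stays moved. The work goes in short steps, Python scripts to look and compute and a tool call to move; the robot and the scene stay as the last step left them, time stands still between calls to the robot, and variables do not carry over. Pictures are saved under pics/ and viewed, at most 10 in all, crops included, and the job is handed in when it is done.

Besides the shell and the picture viewer there is one more tool, called as name(argument=value, ...) on one line, values as JSON. jog_arm: Moves the arm, as the interface text tells. Its arguments: {"type":"object","properties":{"plan":{"type":"string"},"grip_force":{"type":"number"}},"required":["plan"]}

```bash
mkdir -p pics; cat > h.py <<'E'
import numpy as np, cv2
from rig import env, imaging, job, models
def pt(im,uv,r=2):
    f=192/np.tan(np.radians(im["fov_y"]/2)); u,v=uv
    a=im["depth"][max(0,int(round(v))-r):int(round(v))+r+1,max(0,int(round(u))-r):int(round(u))+r+1]; a=a[a>0]
    d=np.median(a) if a.size else np.nan
    p=np.array([(u-im["cx"])/f*d,(v-im["cy"])/f*d,d,1]); return (im["world_from_camera"]@p)[:3]
def cloud(im,mask):
    f=192/np.tan(np.radians(im["fov_y"]/2)); v,u=np.nonzero(mask&(im["depth"]>0)); d=im["depth"][v,u]
    return (im["world_from_camera"]@np.stack([(u-im["cx"])/f*d,(v-im["cy"])/f*d,d,d*0+1]))[:3].T
E
python3 - <<'E'
from h import *
np.set_printoptions(precision=3,suppress=True)
out=[]
for c in("side","top"):
    im=imaging.get_image(c); out.append(im["pixels"][:,:,::-1].copy())
    print(c,im["world_from_camera"][:3,3],im["world_from_camera"][:3,2])
    for q in("kiln","panel_mid","lid_hinge","lid_top","lid_handle","switch_tip","green_pot","glaze_tile"):
        for r in models.tip_of(c,q)[:2]: print(q,r["at"],round(r["confidence"],2),pt(im,r["at"]))
    for q in("kiln_lid","kiln_switch"):
        for r in models.outline_of(c,q)[:1]:
            P=cloud(im,r["region"]);print(q,r["bbox"],round(r["confidence"],2),np.percentile(P,[2,50,98],axis=0) if len(P) else 0)
    np.savez(c+".npz",**im)
cv2.imwrite("pics/s.png",out[0]);cv2.imwrite("pics/t.png",out[1])
print(env.observe()["ft_force"],env.tcp_to_grasp,env.observe()["tool_rot"])
E
```

```text
side [-0.084 -0.434  1.006] [ 0.488  0.432 -0.758]
kiln [171.0, 135.0] 0.71 [0.395 0.297 0.294]
kiln [195.0, 185.6] 0.68 [0.39  0.216 0.131]
panel_mid [231.1, 179.4] 0.9 [0.493 0.153 0.121]
lid_hinge [205.7, 143.6] 0.91 [0.451 0.21  0.273]
lid_top [184.9, 130.3] 0.88 [0.476 0.337 0.24 ]
lid_handle [168.9, 133.2] 0.9 [0.397 0.311 0.292]
lid_handle [221.7, 182.3] 0.61 [0.446 0.149 0.149]
switch_tip [222.8, 179.9] 0.44 [0.474 0.173 0.121]
green_pot [182.9, 170.2] 0.79 [0.433 0.329 0.093]
glaze_tile [221.5, 177.3] 0.72 [0.481 0.186 0.118]
kiln_lid [191.0, 135.7, 82.6, 31.7] 0.61 [[0.385 0.207 0.099]
 [0.453 0.283 0.258]
 [0.584 0.418 0.294]]
top [-0.242  0.192  1.228] [ 0.551 -0.108 -0.828]
kiln [177.2, 233.0] 0.93 [0.44  0.312 0.069]
panel_mid [224.8, 202.2] 0.96 [0.495 0.154 0.121]
lid_hinge [177.1, 238.2] 0.59 [0.387 0.307 0.131]
lid_hinge [343.2, 203.2] 0.54 [ 0.475 -0.235  0.05 ]
lid_top [167.1, 192.6] 0.86 [0.462 0.311 0.257]
lid_handle [171.1, 204.4] 0.81 [0.397 0.299 0.292]
switch_tip [227.1, 211.0] 0.51 [0.462 0.151 0.121]
switch_tip [175.3, 206.0] 0.31 [0.391 0.289 0.291]
green_pot [165.9, 230.3] 0.8 [0.463 0.348 0.056]
glaze_tile [193.5, 221.9] 0.57 [0.476 0.259 0.063]
kiln_lid [169.6, 196.4, 81.3, 44.2] 0.6 [[0.388 0.211 0.159]
 [0.453 0.315 0.26 ]
 [0.592 0.418 0.295]]
kiln_switch [169.9, 194.9, 78.1, 41.9] 0.47 [[0.387 0.212 0.166]
 [0.452 0.317 0.261]
 [0.58  0.418 0.295]]
[-0.482  0.476  0.611] -0.0187 [[-0.973  0.232  0.   ]
 [ 0.232  0.973 -0.   ]
 [-0.    -0.    -1.   ]]
```

View pics/s.png

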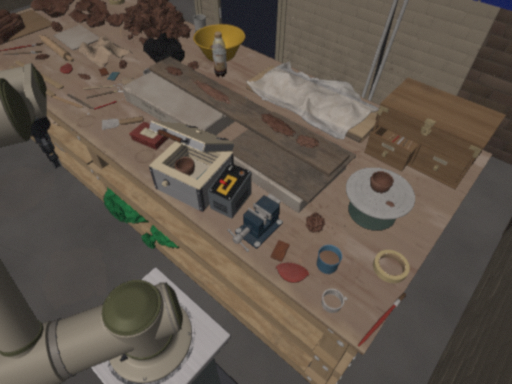

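View pics/t.png

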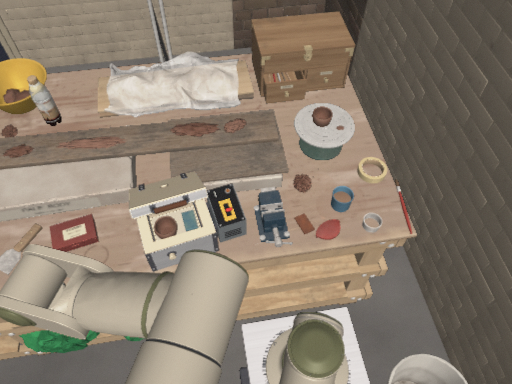

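The side view shows the open kiln at about (190,175), its control box at (231,188), and the lid seen edge-on at about (190,135). The top view shows the lid at (168,195), the handle at (171,206) and the lever panel at (227,208). Next I'll fit the kiln's pose.

```bash
python3 - <<'E'
from h import *
from scipy.optimize import least_squares
np.set_printoptions(precision=3,suppress=True)
o=[]
for c,(x,y) in (("side",(130,105)),("top",(115,160))):
    im=dict(np.load(c+".npz")); o.append(cv2.resize(im["pixels"][y:y+120,x:x+140,::-1],(400*1,343),interpolation=cv2.INTER_CUBIC))
    m=np.zeros((384,512),bool); m[y:y+120,x:x+140]=1
    P=cloud(im,m); 
    # rim: z 0.125-0.137
    R=P[(abs(P[:,2]-.131)<.005)&(P[:,0]<.62)&(P[:,0]>.3)&(P[:,1]>.19)&(P[:,1]<.45)]
    r=cv2.minAreaRect(R[:,:2].astype(np.float32)*1000);print(c,"rim",len(R),r,cv2.boxPoints(r).tolist())
    # lid plane ransac among z>.17
    L=P[(P[:,2]>.165)&(P[:,0]>.37)&(P[:,0]<.65)&(P[:,1]>.19)&(P[:,1]<.45)]
    rng=np.random.default_rng(0);best=None
    for _ in range(500):
        a=L[rng.choice(len(L),3,False)];n=np.cross(a[1]-a[0],a[2]-a[0]);n/=np.linalg.norm(n)+1e-12
        s=abs((L-a[0])@n)<.003
        if best is None or s.sum()>best.sum():best=s
    Q=L[best];cc=Q.mean(0);n=np.linalg.svd(Q-cc)[2][2];n*=np.sign(n[2])
    print("lid",len(L),len(Q),cc,n,"ang",np.arccos(n[2]),"yaw",np.degrees(np.arctan2(-n[1],-n[0])), "ends",np.percentile(Q,[1,99],axis=0))
    # panel red
    hsv=cv2.cvtColor(im["pixels"],cv2.COLOR_RGB2HSV)
    red=m&((hsv[...,0]<8)|(hsv[...,0]>172))&(hsv[...,1]>150)&(hsv[...,2]>90)
    C=cloud(im,red);C=C[(C[:,1]<.21)&(C[:,1]>.1)];print("red",len(C),C[np.argsort(-C[:,2])][:12])
cv2.imwrite("pics/crop.png",np.hstack(o))
E
```

```text
side rim 1075 ((468.02685546875, 302.22210693359375), (201.4380645751953, 244.83212280273438), 10.90640926361084) [[345.96527099609375, 403.3704528808594], [392.288818359375, 162.96060180664062], [590.0884399414062, 201.07376098632812], [543.764892578125, 441.4836120605469]]
lid 1405 699 [0.489 0.311 0.235] [0.589 0.106 0.802] ang 0.6408904979926119 yaw -169.8339482869646 ends [[0.411 0.21  0.167]
 [0.586 0.424 0.282]]
red 15 [[0.445 0.151 0.154]
 [0.447 0.148 0.154]
 [0.45  0.146 0.153]
 [0.447 0.144 0.153]
 [0.451 0.152 0.153]
 [0.449 0.155 0.153]
 [0.444 0.154 0.153]
 [0.448 0.157 0.152]
 [0.45  0.142 0.152]
 [0.446 0.147 0.151]
 [0.448 0.14  0.15 ]
 [0.446 0.143 0.15 ]]
top rim 1292 ((447.6379699707031, 295.76434326171875), (156.13121032714844, 243.24636840820312), 10.654840469360352) [[348.43115234375, 400.85687255859375], [393.40545654296875, 161.8043670654297], [546.8447875976562, 190.67181396484375], [501.8704833984375, 429.72430419921875]]
lid 2285 1459 [0.491 0.321 0.233] [0.592 0.11  0.799] ang 0.6455413227884327 yaw -169.49639213973592 ends [[0.411 0.214 0.167]
 [0.585 0.426 0.282]]
red 22 [[0.45  0.148 0.156]
 [0.449 0.139 0.155]
 [0.448 0.155 0.154]
 [0.447 0.146 0.154]
 [0.45  0.142 0.154]
 [0.451 0.145 0.153]
 [0.449 0.149 0.152]
 [0.453 0.151 0.152]
 [0.448 0.143 0.152]
 [0.45  0.152 0.151]
 [0.446 0.149 0.151]
 [0.454 0.154 0.151]]
```

View pics/crop.png

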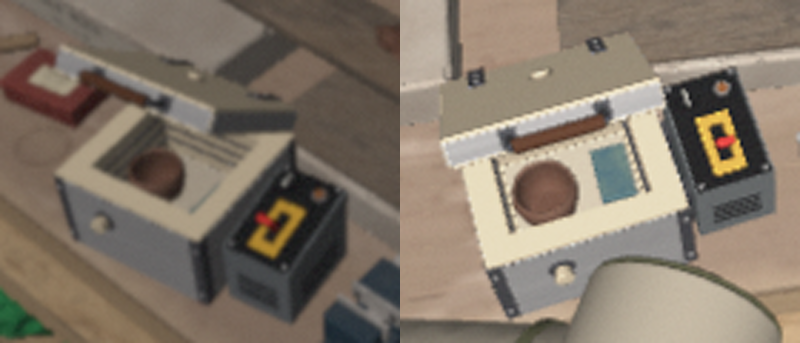

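jog_arm(plan="0 0 -6 0 0 -2.7 255;0 0 -6 0 0 -2.7 255;0 0 -6 0 0 -2.7 255;0 0 -6 0 0 -2.7 255", grip_force=20)

```text
time_s: 1.43
position: [0.1273, 0.5348, 0.3407]
tool_rot: [[-0.982, -0.189, -0.0], [-0.189, 0.982, -0.0], [0.0, -0.0, -1.0]]
ft_force: [-0.2, 0.0, 0.6]
grip_width: 0.039
gripper_force: 0.0
```

jog_arm(plan="0 0 0 -2.8 -2.8 0 255;0 0 0 -2.8 -2.8 0 255;0 0 0 -2.8 -2.8 0 255;0 0 0 -2.8 -2.8 0 255;0 0 0 -2.8 -2.8 0 255;0 0 0 -2.8 -2.8 0 255;0 0 0 -2.8 -2.8 0 255;0 0 0 -2.8 -2.8 0 255;0 0 0 -2.8 -2.8 0 255;0 0 0 -2.8 -2.8 0 255")

```text
time_s: 2.27
position: [0.4555, 0.3099, 0.3395]
tool_rot: [[-0.983, -0.184, 0.0], [-0.184, 0.983, 0.0], [-0.0, 0.0, -1.0]]
ft_force: [0.6, 0.4, -0.3]
grip_width: -0.0002
gripper_force: 0.0
```

jog_arm(plan="0 0 0 0 0 2 255;0 0 0 0 0 2 255;0 0 0 0 0 1.5 255;0 0 0 0 0 1 255;0 0 0 0 0 0.4 255;0 0 0 0 0 0.3 255;0 0 0 0 0 0.3 255")

```text
time_s: 2.85
position: [0.4545, 0.3115, 0.2651]
tool_rot: [[-0.983, -0.184, 0.002], [-0.184, 0.983, 0.001], [-0.002, 0.0, -1.0]]
ft_force: [-0.1, 0.3, 3.9]
grip_width: -0.0002
gripper_force: 1.5
```

jog_arm(plan="0 0 0 0.3 0 0.3 255;0 0 0 0.3 0 0.3 255;0 0 0 0.3 0 0.3 255;0 0 0 0.3 0 0.35 255;0 0 0 0.3 0 0.35 255;0 0 0 0.28 0 0.37 255;0 0 0 0.28 0 0.37 255;0 0 0 0.28 0 0.37 255;0 0 0 0.25 0 0.37 255;0 0 0 0.25 0 0.38 255")

```text
time_s: 3.68
position: [0.426, 0.3061, 0.2294]
tool_rot: [[-0.983, -0.184, 0.0], [-0.184, 0.983, 0.0], [-0.0, 0.0, -1.0]]
ft_force: [2.2, 2.5, 1.6]
grip_width: 0.0003
gripper_force: 1.1
```

jog_arm(plan="0 0 0 0.24 0 0.4 255;0 0 0 0.23 0 0.4 255;0 0 0 0.22 0 0.4 255;0 0 0 0.21 0 0.4 255;0 0 0 0.2 0 0.4 255;0 0 0 0.19 0 0.42 255;0 0 0 0.18 0 0.42 255;0 0 0 0.17 0 0.42 255;0 0 0 0.16 0 0.42 255;0 0 0 0.15 0 0.42 255")

```text
time_s: 4.52
position: [0.4069, 0.3024, 0.1883]
tool_rot: [[-0.983, -0.184, -0.0], [-0.184, 0.983, -0.0], [0.0, -0.0, -1.0]]
ft_force: [1.9, 0.6, 1.3]
grip_width: 0.0001
gripper_force: 0.9
```

jog_arm(plan="0 0 0 0.13 0 0.4 255;0 0 0 0.11 0 0.3 255;0 0 0 0.08 0 0.3 255;0 0 0 0.05 0 0.25 255;0 0 0 0.05 0 0.2 255;0 0 0 0.04 0 0.2 255;0 0 0 0.04 0 0.2 255;0 0 0 0.03 0 0.2 255")

```text
time_s: 5.18
position: [0.4016, 0.3014, 0.168]
tool_rot: [[-0.983, -0.184, -0.001], [-0.184, 0.983, -0.0], [0.001, -0.0, -1.0]]
ft_force: [-2.2, -0.6, 2.8]
grip_width: 0.0002
gripper_force: 1.1
```

Final few mm, slowly, watching force.

jog_arm(plan="0 0 0 0 0 0.15 255;0 0 0 0 0 0.15 255;0 0 0 0 0 0.12 255;0 0 0 0 0 0.1 255;0 0 0 0 0 0 255")

```text
time_s: 5.6
position: [0.4018, 0.3016, 0.1628]
tool_rot: [[-0.983, -0.184, -0.0], [-0.184, 0.983, -0.0], [0.0, 0.0, -1.0]]
ft_force: [0.6, -0.2, 0.4]
grip_width: -0.0
gripper_force: 0.0
```

jog_arm(plan="0 0 0 0 0 0.08 255;0 0 0 0 0 0.08 255;0 0 0 0 0 0 255")

```text
time_s: 5.85
position: [0.4019, 0.3016, 0.162]
tool_rot: [[-0.983, -0.184, 0.001], [-0.184, 0.983, 0.0], [-0.001, 0.0, -1.0]]
ft_force: [-2.2, -1.3, 7.4]
grip_width: 0.0002
gripper_force: 3.5
```

jog_arm(plan="0 0 0 0 0 0.07 255;0 0 0 0 0 0.07 255;0 0 0 0 0 0 255")

```text
time_s: 6.1
position: [0.402, 0.3016, 0.1619]
tool_rot: [[-0.983, -0.184, 0.002], [-0.184, 0.983, 0.001], [-0.002, 0.0, -1.0]]
ft_force: [-5.8, -3.7, 18.9]
grip_width: -0.0
gripper_force: 9.4
```

jog_arm(plan="0 0 0 0 0 -1 255;0 0 0 0 0 -2 255;0 0 0 0 0 -3 255;0 0 0 0.35 -4 -0.5 255;0 0 0 0.35 -4 0 255;0 0 0 0.35 -4 0 255;0 0 0 0.35 -4 0 255;0 0 0 0 0 0 255")

```text
time_s: 6.77
position: [0.4185, 0.1365, 0.2251]
tool_rot: [[-0.984, -0.178, 0.001], [-0.178, 0.984, -0.002], [-0.001, -0.002, -1.0]]
ft_force: [0.9, 0.4, -0.4]
grip_width: 0.0
gripper_force: 0.0
```

```bash
python3 - <<'E'
from h import *
np.set_printoptions(precision=4,suppress=True)
o=[];print(env.observe()["position"])
for c,(x,y) in (("side",(130,105)),("top",(115,160))):
    im=imaging.get_image(c); o.append(cv2.resize(im["pixels"][y:y+120,x:x+140,::-1],(400,343),interpolation=cv2.INTER_CUBIC))
    m=np.zeros((384,512),bool); m[y:y+120,x:x+140]=1
    P=cloud(im,m)
    d=P-[.468,.317,0];t=np.radians(10.5);k=np.c_[d[:,0]*np.cos(t)+d[:,1]*np.sin(t),-d[:,0]*np.sin(t)+d[:,1]*np.cos(t),d[:,2]]
    L=k[(abs(k[:,0])<85)&(k[:,2]>.15)&(k[:,2]<.175)&(abs(k[:,0])<.085)&(abs(k[:,1])<.095)]
    print(c,len(L),"slope",np.linalg.lstsq(np.c_[L[:,:2],np.ones(len(L))],L[:,2],rcond=None)[0])
    hsv=cv2.cvtColor(im["pixels"],cv2.COLOR_RGB2HSV)
    red=m&((hsv[...,0]<8)|(hsv[...,0]>172))&(hsv[...,1]>150)&(hsv[...,2]>90)
    C=cloud(im,red);C=C[(C[:,1]<.21)&(C[:,1]>.1)];print("red",len(C),np.median(C,0) if len(C) else 0)
cv2.imwrite("pics/crop2.png",np.hstack(o))
E
```

```text
[0.4185 0.1365 0.2251]
side 1350 slope [ 0.0051 -0.0012  0.1627]
red 18 [0.4474 0.1477 0.1524]
top 824 slope [0.0052 0.0005 0.163 ]
red 0 0
```

View pics/crop2.png

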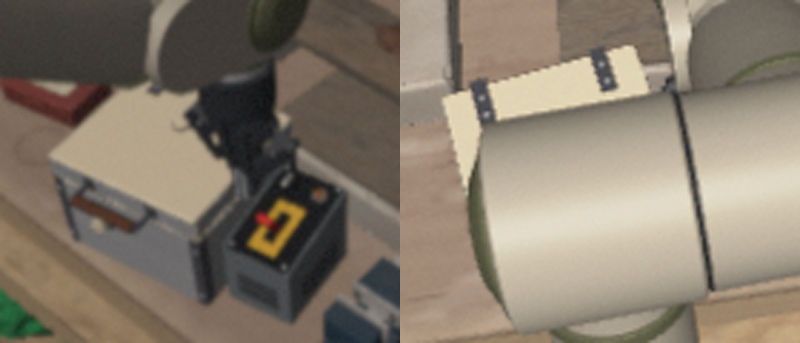

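jog_arm(plan="0 0 0 0.3 0.6 1 255;0 0 0 0 0 2.5 255;0 0 0 0 0 2.5 255;0 0 0 0 0 1.5 255;0 0 0 0 0 1 255;0 0 0 0 0 0 255")

```text
time_s: 7.37
position: [0.4124, 0.1482, 0.1382]
tool_rot: [[-0.983, -0.186, -0.004], [-0.186, 0.983, -0.0], [0.004, 0.001, -1.0]]
ft_force: [-0.4, 0.2, -0.2]
grip_width: 0.0001
gripper_force: 0.0
```

jog_arm(plan="0 0 0 -0.6 -0.6 0 255;0 0 0 -0.7 0 0 255;0 0 0 -0.5 0 0 255;0 0 0 -0.5 0 0 255;0 0 0 -0.5 0 0 255;0 0 0 -0.5 0 0 255;0 0 0 -0.5 0 0 255;0 0 0 -0.4 0 0 255;0 0 0 0 0 0 255")

```text
time_s: 8.12
position: [0.457, 0.149, 0.1401]
tool_rot: [[-0.983, -0.184, 0.001], [-0.184, 0.983, 0.0], [-0.001, -0.0, -1.0]]
ft_force: [-0.2, -1.0, 0.2]
grip_width: 0.0001
gripper_force: 0.0
```

jog_arm(plan="0 0 0 1 0 0 255;0 0 0 2 0 0 255;0 0 0 2 0 -1 255;0 0 0 1 0 -4 255;0 0 0 1 0 -4 255;0 0 0 2 0 -3 255;0 0 0 3 0 0 255;0 0 0 3 0 0 255;0 0 0 0 0 0 255")

```text
time_s: 8.87
position: [0.3044, 0.1211, 0.2604]
tool_rot: [[-0.983, -0.184, 0.0], [-0.184, 0.983, -0.0], [-0.0, -0.0, -1.0]]
ft_force: [1.0, 0.5, 0.2]
grip_width: -0.0
gripper_force: 0.0
```

```bash
python3 - <<'E'
from h import *
np.set_printoptions(precision=4,suppress=True)
o=[];print(env.observe()["position"],env.observe()["ft_force"])
for c,(x,y) in (("side",(130,105)),("top",(115,160))):
    im=imaging.get_image(c); o.append(cv2.resize(im["pixels"][y:y+120,x:x+140,::-1],(400,343),interpolation=cv2.INTER_CUBIC))
    m=np.zeros((384,512),bool); m[y:y+120,x:x+140]=1
    P=cloud(im,m)
    d=P-[.468,.317,0];t=np.radians(10.5);k=np.c_[d[:,0]*np.cos(t)+d[:,1]*np.sin(t),-d[:,0]*np.sin(t)+d[:,1]*np.cos(t),d[:,2]]
    L=k[(k[:,2]>.15)&(k[:,2]<.175)&(abs(k[:,0])<.085)&(abs(k[:,1])<.095)]
    if len(L)>50: print(c,len(L),"slope",np.linalg.lstsq(np.c_[L[:,:2],np.ones(len(L))],L[:,2],rcond=None)[0])
    hsv=cv2.cvtColor(im["pixels"],cv2.COLOR_RGB2HSV)
    red=m&((hsv[...,0]<8)|(hsv[...,0]>172))&(hsv[...,1]>150)&(hsv[...,2]>90)
    C=cloud(im,red);C=C[(C[:,1]<.21)&(C[:,1]>.1)];print("red",len(C),np.median(C,0) if len(C) else 0)
cv2.imwrite("pics/crop3.png",np.hstack(o))
E
```

```text
[0.3044 0.1211 0.2604] [0.9547 0.5125 0.1995]
side 638 slope [ 0.0061 -0.0008  0.1628]
red 41 [0.4735 0.1512 0.1511]
top 3151 slope [ 0.005  -0.0022  0.1629]
red 0 0
```

View pics/crop3.png

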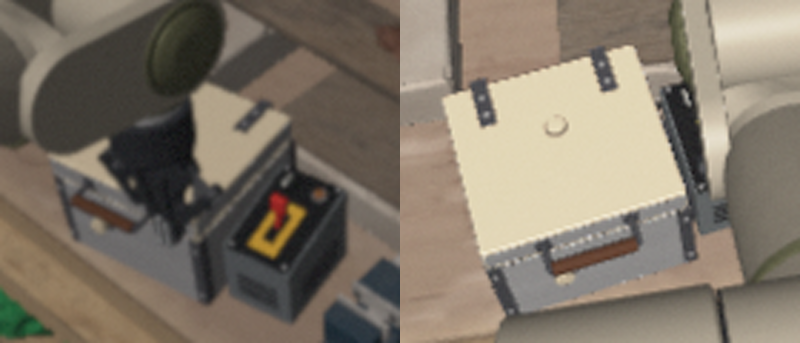

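The side view shows the red lever, at about (278,210) in the crop, now standing past upright towards the back. The lid lies flat and shut in both views, and the arm is clear.

```bash
python3 -c "
from rig import job
print(job.close_job())"
```

```text
the job is handed in; nothing more can be done
None
```

The kiln lid was lowered slowly until it lay shut on the rim, then the mains lever was thrown to on and released, and the job was handed in at about 9 s with the arm clear of everything.

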